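# Press a drill bush home in the bench clamp, release it and take the block out

### The arm

A 6-joint arm with a two-finger parallel gripper is mounted at the origin on a cart in front of the work surface, level with it; the furniture and walls round the work are solid. World frame = base frame: x ahead of the robot, y to its left, z up, the work surface at z = 0. Lengths are in mm, angles in degrees, forces in N, time in s.
With the tool pointing down it reaches from about 300 to 850 mm from the base axis. Payload 4.2 kg.
Tool frame: the origin (TCP) lies on the centre line of the jaws, within the pads' length; the fingertips stand 14 mm ahead of it and the grasp point (between the pads) lies 5 mm behind it; z points along the fingers, y is the direction in which the jaws open and shut (so a half turn about z gives the same grasp; the last joint's range is limited). The gripper opens to 91 mm and grips with 3 to 60 N. Pads are 32 mm wide; open, the fingers measure 118 mm over their backs; the gripper's body (76 mm by 178 mm) begins 60 mm behind the grasp point.
Start: joints at [71.333, 18.312, 89.639, -0, 72.044, -1.146], TCP at [173.109, 548.338, 227.976] pointing down, gripper open.
Joint ranges: [-177.97, 177.97], [-48.28, 115.42], [12.27, 149.76], [-77.06, 257.06], [2.81, 150.46], [-146.56, 146.56]. Speed limits (degrees/s): [147.25, 147.25, 180, 180, 180, 180].

### API

Orientations are given as [roll, pitch, yaw] about the fixed x, y, z axes, in that order (R = Rz(yaw) Ry(pitch) Rx(roll)).
In Python, from workcell import env gives the robot as it stands.
- The arm moves only by the tool play_rows, never from a script. Its argument "increments" is a list of rows, each a list of 5 numbers: the shift along the world's x, y, z in mm, then the turn about the world's z in degrees, then the closure, from 0 (fully open) to 1 (shut). In form: [[x, y, z, yaw, fingers], ...]. A call has 1 to 20 rows; each row shifts and turns the commanded pose from where the row before left it; what a row does not reach is not made up. A row lasts 1/8 s, in which the tool goes at most 62.5 mm and 10.7 degrees, less where a joint would pass 70% of its speed; a pose out of reach is approached as far as the arm can. A call is refused whole if a number of a shift passes 62.5 or a number of a turn 10.7, either way. A call with a gripper value outside its range is refused whole. The fingers move at their own pace and stop on an object; "newtons" is the grip in N (left out, the last holds). Time passes only in rows, so rows that do not move let the fingers close. It gives the time, the measured TCP pose, the force and the opening at its end, in the units of the state.
- env.state(): the state, without advancing time (a new reading comes with each control period).
- env.grab_frame(name): name is "scene" or "side" or "wrist"; returns the picture (384x512x3 uint8, red, green, blue); there is no depth.
- env.calibration(name): a dict with "fx", "fy", "cx", "cy" (pixels), "dist_coeffs" ([k1, k2, p1, p2, k3] as OpenCV has them; the pictures are not rectified), "R" (3x3) and "t" (3): a world point X has camera coordinates R X + t; the wrist camera has in their place "hand_eye" (4x4, takes a point from camera to tool coordinates, whose origin is the TCP and whose axes are the flange's). Camera axes: x right, y down, z forward; pixel columns grow to the right and rows downward; lengths in mm; the calibration is good to about 2 mm. A picture is of the moment at which its call begins: read the wrist's pose just before it. calibration takes no time and is no camera call.
- env.job_done(): hands the job in, once; it reports no verdict.
The state is a dict: "time_s": time; "qpos": joint angles; "qvel": joint speeds; "effort": joint torques, N m; "ee_pos": TCP position; "ee_rot": TCP orientation; "force": force on the tool from outside, world axes, zero at the start; "torque": the same for the moment, N m; "gripper_width": finger opening in mm.
Only numpy, scipy, OpenCV 4.12 (cv2) and the standard library are available. Lean on these libraries where they do the work, as an engineer would, in place of code of your own. Each camera call takes 0.05 s, during which the arm holds its last target.

### The job

The brass bush is only started in the wooden block that lies in the bench bar clamp. Squeeze the green trigger, stroke after stroke, until the jaw has pressed the bush fully home with a firm last push of roughly 15 to 20 newtons (never more than 28, or the block splits), then hold down the red release tab until the jaw has sprung fully back open. Lift the block out and set it down upright, wholly on the grey tile, and leave everything else on the bench where it is.

Things in the scene. Friction and masses are not known exactly. Their poses are not given: they have to be found in the camera images.
- clamp: Bar clamp screwed to the bench, base 250 x 74 mm, grey and steel. Origin: on the bench top under the fixed jaw's face. Its x axis runs along the bar from handle end (-x) to moving jaw (+x), z up. In this frame, mm: fixed jaw x -12..0, 46 wide, top z 66; head (30 wide) x -128..-46, top z 58, carries the trigger and, behind it, the fixed handle. The bar comes out behind to x -165 at z 10..25.
- jaw (a joint): Travel of the moving jaw towards the fixed jaw, m: 0 = fully open, 0.060 = most; starts at 0 to 0.012. A ratchet (5 mm teeth) keeps it from opening: when the trigger is let go it backs off by up to 5 mm and stays. A spring (about 2 N) throws it back to 0 while the release tab is held down. About 0.041 with the bush home and the block against the fixed jaw.
- trigger (a joint): Travel of the sprung trigger towards the handle, m: 0 = rest, 0.016 = end stop (force rises there without pressing the work: let it back, squeeze again). After an idle start of up to 5 mm the jaw moves with the trigger, mm for mm. Let it go right back for the next stroke. Squeeze at 50 mm/s or slower, and in small steps near the end. Three to five strokes in all.
- trigger_pad (a point): Middle of the green trigger's front face (looks to the jaws; push it towards clamp -x), z 80 mm. Blade 24 mm wide, 10 thick, z 54..100. Trigger and handle: 50 mm over their outer faces at rest, 34 at the end stop. Force on the trigger = jaw's force on the work + 5 to 6 N for springs; the work gives about 5 N while the bush slides in; once home, roughly 10 N more per mm.
- handle_grip (a point): Middle of the fixed wooden handle's rear face (looks to clamp -x), z 80 mm. The handle is 28 mm wide, 14 mm thick, top z 102 mm.
- bed (a point): Middle of the clamp's bed (clamp x = 30, z = 34 mm) on which the block lies: two rails along x, 11 to 23 mm to either side of the centre line, clamp x 0..104 mm.
- jaw_face (a point): Middle of the moving jaw's pressing face, at clamp x = 85 mm minus jaw, z 52 mm; the jaw is 36 mm wide, 12 mm thick, top z 68 mm.
- tab (a joint): Turn of the red release tab, rad: 0 = at rest, up to 0.45 when pressed down to its stop. Pressing takes 3 to 8 N. It frees the jaw from about 0.25 on (trigger let go); hold it down until jaw reads 0; let go early, the ratchet holds the jaw again.
- tab_top (a point): Top of the middle of the red release tab's paddle (22 mm along clamp x, 30 mm wide), 26 mm in front of its hinge, between the trigger (38 mm behind it) and the fixed jaw (22 mm ahead), about z 53 mm. Press straight down by 9 to 11 mm (stop at about 12).
- block_center (a point): Centre of the pale wooden block, 40 (its x) x 36 (its y) x 36 mm high, loose on the clamp's bed, 0.07 to 0.14 kg. Its axes nearly follow the clamp's; x points from the fixed jaw to the moving jaw. Its -x face stands 2 to 10 mm off the fixed jaw at first. The brass bush stands in the middle of its +x face.
- bush (a joint): How far the flanged brass bush (flange 20 mm across, 4 mm thick) still stands proud of its home position, m: 0 = fully home, flange against the wood; starts at 0.005 to 0.009. Slides in against about 5 N, and stays where it is pushed.
- bush_face (a point): Centre of the bush's outer face, which the moving jaw presses; 24 mm from the block's centre when home.
- tile_top (a point): Centre of the top of the scorched grey soldering tile, 168 (its x) x 92 (its y) x 20 mm, fixed on the bench, top at z 20 mm.
- bench_block: Bystander: steel block 64 x 64 x 18 mm, origin under its centre.
- glue_bottle: Bystander: small white glue bottle, 27 mm across, 59 mm high, origin under its centre.
- screw_tin: Bystander: round blue tin, 58 mm across, 24 mm high, origin under its centre.
- block: The same wooden block, its origin at the centre of its underside, 18 mm under block_center.
Mind the look-alikes: they are no part of the job. What is meant by the block is not pink or turquoise, and is the larger of those in its own colour.

How it is judged (in metres and radians):
On the way, in this order (a step that is already met when the one before it is completed fails the run):
1. the bush is fully home (within 1 mm) and the jaw presses it with at least 12 N (value of joint bush below 0.001 m and contact force between jaw and block above 12 N), for 0.2 s.
2. the jaw has sprung back open (within 6 mm of fully open) with the block still on the bed (value of joint jaw below 0.006 m and value of joint bush below 0.001 m and z of block_center in the frame of clamp between 0.046 and 0.058 m), for 0.1 s.
At the end, for the whole second after the job is handed in: The bush is home within 1 mm, the jaw is within 6 mm of fully open, trigger and tab are at rest (2 mm, 0.05 rad), and the block stands still and upright (within 0.12 rad, the way up it was) on the tile, its centre within 66 mm along the tile's length and 30 mm across of the tile's middle (value of joint bush below 0.001 m and value of joint jaw below 0.006 m and value of joint trigger below 0.002 m and value of joint tab below 0.05 rad and x of block_center in the frame of tile_top between -0.066 and 0.066 m and y of block_center in the frame of tile_top between -0.03 and 0.03 m and z of block_center in the frame of tile_top between 0.014 and 0.022 m and angle between block_center's own z axis and vertical below 0.12 rad and linear speed of block below 0.02 m/s); the robot touches nothing.
It fails at once if the jaw presses the block or bush with more than 28 N (contact force between jaw and block above 28 N).
It fails at once if the steel block is moved by more than 20 mm (distance of bench_block from where it was at the start of the episode above 0.02 m).
It fails at once if the glue bottle is moved by more than 20 mm (distance of glue_bottle from where it was at the start of the episode above 0.02 m).
It fails at once if the blue tin is moved by more than 20 mm (distance of screw_tin from where it was at the start of the episode above 0.02 m).
It also fails if it takes over 69 s, if anything falls off the work surface, if the arm or the gripper's body presses on something with over 40 N, if the wrist force passes 120 N, or if a joint passes its speed limit or range.

## Working session

There is one attempt and no reset: what is moved stays moved. The work goes in short steps, Python scripts to look and compute and a tool call to move; the robot and the scene stay as the last step left them, time stands still between calls to the robot, and variables do not carry over. Pictures are saved under pics/ and viewed, and the job is handed in when it is done.

Besides the shell and the picture viewer there is one more tool, called after ">>>" as name(argument=value, ...), one argument or row to a line, values as JSON. play_rows: Moves the arm, as the interface text tells. Its arguments: {"type":"object","properties":{"increments":{"type":"array"},"newtons":{"type":"number"}},"required":["increments"]}

```bash
mkdir -p pics; ls; python3 - <<'E'
from workcell import env
import cv2
s=env.state();print({k:s[k] for k in('time_s','ee_pos','ee_rot','force','gripper_width')})
for n in('scene','side','wrist'):
    im=env.grab_frame(n);cv2.imwrite(f'pics/{n}0.png',im[:,:,::-1])
    c=env.calibration(n);print(n,c)
E
```

```text
pics
{'time_s': 0.0, 'ee_pos': array([172.93770663, 547.86973234, 227.12357355]), 'ee_rot': array([-1.79898543e+02, -4.03356830e-03,  1.62478944e+02]), 'force': array([-0.80395255, -0.03815486, -0.10912836]), 'gripper_width': 91.01637651819485}
scene {'fx': 427.2328097037201, 'fy': 427.2328097037201, 'cx': 254.49518579549613, 'cy': 196.0360024491233, 'dist_coeffs': array([-0.03473804,  0.        ,  0.        ,  0.        ,  0.        ]), 'R': array([[ 0.50137613, -0.86509893,  0.01502746],
       [-0.6638405 , -0.39575809, -0.63457965],
       [ 0.55492141,  0.30818725, -0.77271136]]), 't': array([-321.46309877,  370.48576752,  646.55880705])}
side {'fx': 387.50288839464355, 'fy': 387.50288839464355, 'cx': 261.1050850442077, 'cy': 185.26646140596858, 'dist_coeffs': array([0.03450016, 0.        , 0.        , 0.        , 0.        ]), 'R': array([[-0.99725848, -0.07292706,  0.01253678],
       [-0.0405944 ,  0.39753102, -0.91669034],
       [ 0.06186778, -0.91468614, -0.39940161]]), 't': array([517.18711543, 147.20015388, 854.28566346])}
wrist {'fx': 300.9383165078832, 'fy': 300.9383165078832, 'cx': 257.12773585706816, 'cy': 190.45807810472678, 'dist_coeffs': array([-0.0508912,  0.       ,  0.       ,  0.       ,  0.       ]), 'hand_eye': array([[-3.43799855e-04, -9.58281021e-01, -2.85827512e-01,
         8.12210119e+01],
       [ 9.99999939e-01, -3.12669561e-04, -1.54549600e-04,
        -4.35836316e-01],
       [ 5.87323859e-05, -2.85827548e-01,  9.58281070e-01,
        -1.57364645e+02],
       [ 0.00000000e+00,  0.00000000e+00,  0.00000000e+00,
         1.00000000e+00]])}
```

View pics/scene0.png

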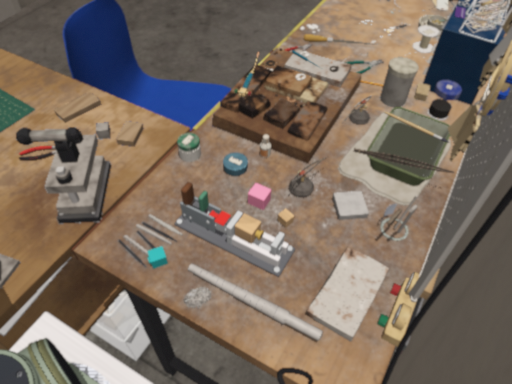

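View pics/side0.png

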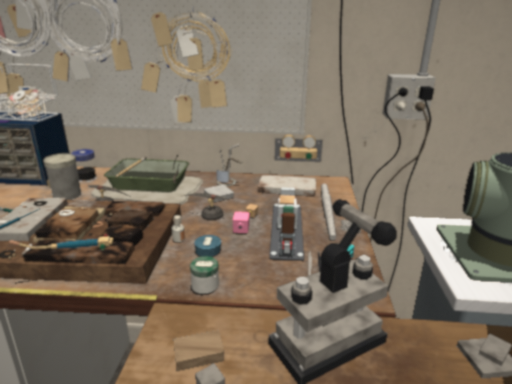

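View pics/wrist0.png

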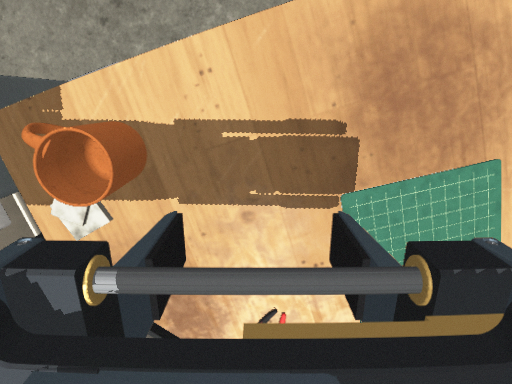

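```bash
cat > h.py <<'E'
import numpy as np,cv2
from scipy.spatial.transform import Rotation as Rn
from workcell import env
def cam(n,st=None):
    c=env.calibration(n);K=np.array([[c['fx'],0,c['cx']],[0,c['fy'],c['cy']],[0,0,1.]]);d=c['dist_coeffs']
    if n=='wrist':
        T=np.eye(4);T[:3,:3]=Rn.from_euler('xyz',st['ee_rot'],degrees=True).as_matrix();T[:3,3]=st['ee_pos']
        M=np.linalg.inv(T@c['hand_eye']);return K,d,M[:3,:3],M[:3,3]
    return K,d,np.array(c['R']),np.array(c['t'])
def rays(C,uv):
    K,d,R,t=C
    p=cv2.undistortPoints(np.array(uv,float).reshape(-1,1,2),K,d).reshape(-1,2)
    v=np.c_[p,np.ones(len(p))]@R
    return -R.T@t, v/np.linalg.norm(v,axis=1)[:,None]
def onz(C,uv,z):
    o,v=rays(C,uv);return o+v*((z-o[2])/v[:,2])[:,None]
def tri(obs): # [(C,uv)]
    A=np.zeros((3,3));b=np.zeros(3);L=[]
    for C,uv in obs:
        o,v=rays(C,[uv]);P=np.eye(3)-np.outer(v[0],v[0]);A+=P;b+=P@o;L.append((P,o))
    x=np.linalg.solve(A,b);return x,[float(np.linalg.norm(P@(x-o))) for P,o in L]
def proj(C,X):
    K,d,R,t=C;return cv2.projectPoints(np.array(X,float).reshape(-1,1,3),cv2.Rodrigues(R)[0],t,K,d)[0].reshape(-1,2)
E
python3 - <<'E'
from h import *
C=cam('scene')
for nm,uv,z in [('handletop',(187,187),102),('trigtop',(203,195),100),('tabtop',(221,217),53),('block',(249,227),70),('jaw',(282,246),68),('tile',(350,290),20),('steel',(350,205),18),('glue',(265,147),30),('tin',(235,163),24),('clampfar',(278,268),10),('clampnear',(180,222),10)]:
    print(nm,onz(C,[uv],z).round(0))
im=cv2.imread('pics/scene0.png');cv2.imwrite('pics/sz.png',cv2.resize(im[160:350,160:400],None,fx=3.3,fy=3.1,interpolation=cv2.INTER_CUBIC))
im=cv2.imread('pics/side0.png');cv2.imwrite('pics/sdz.png',cv2.resize(im[165:275,160:360],None,fx=4,fy=4,interpolation=cv2.INTER_CUBIC))
E
```

```text
handletop [[458.  49. 102.]]
trigtop [[459.  11. 100.]]
tabtop [[460. -27.  53.]]
block [[457. -93.  70.]]
jaw [[ 453. -167.   68.]]
tile [[ 460. -310.   20.]]
steel [[ 651. -233.   18.]]
glue [[701.   6.  30.]]
tin [[625.  43.  24.]]
clampfar [[ 439. -170.   10.]]
clampnear [[431.  59.  10.]]
```

View pics/sz.png

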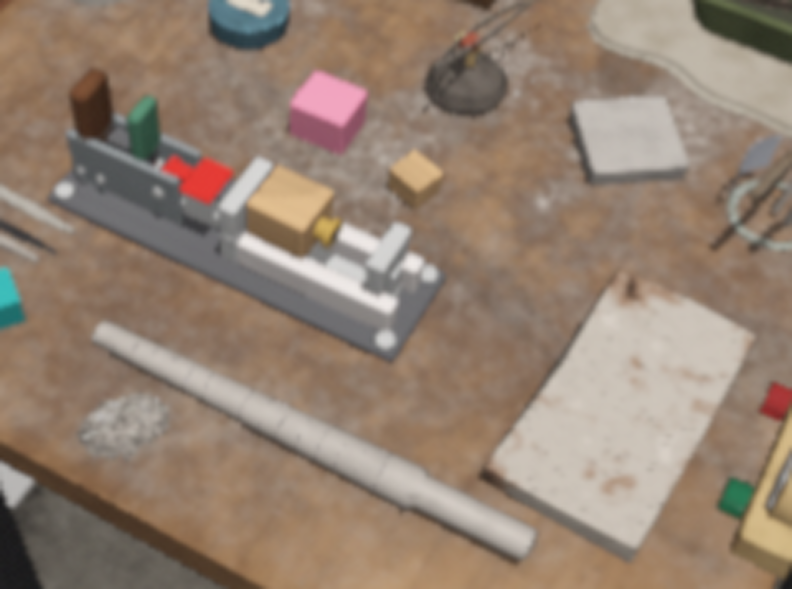

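View pics/sdz.png

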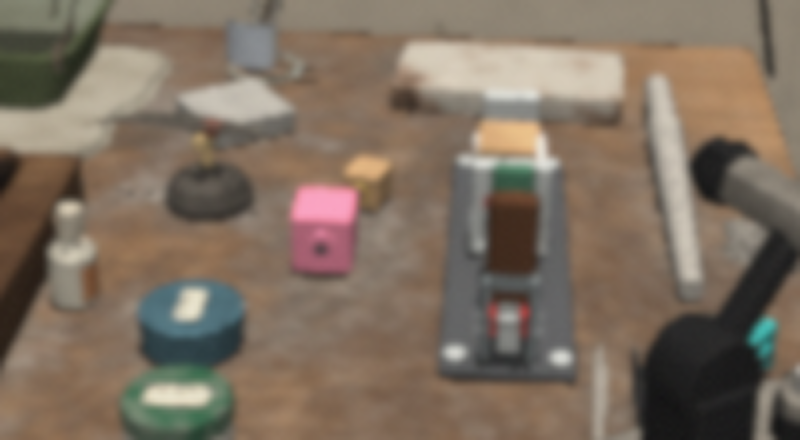

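```bash
python3 - <<'E'
from h import *
S,D=cam('scene'),cam('side')
for a,b in [((28,135),(383,233)),((72,136),(345,210)),((187,187),(288,213)),((221,217),(289,210)),((249,222),(287,200))]: print(tri([(S,a),(D,b)]))
E
```

```text
(array([339.97497587, 306.07200669, 210.41277794]), [1.7453559782049186, 1.7453559782048582])
(array([380.51104697, 237.60794364, 207.49930371]), [1.9633170104487552, 1.9633170104488094])
(array([460.34373398,  50.23473825,  99.50931115]), [0.4514793226038995, 0.4514793226039445])
(array([456.03161202, -31.52796274,  63.88597516]), [2.0491903905368143, 2.04919039053676])
(array([465.9921879 , -85.51769273,  66.15836891]), [3.4767695105089254, 3.4767695105088947])
```

>>> play_rows(
  increments=[
    [0,0,20,0,0],
    [10,-20,20,1.5,0],
    [19,-38,10,2,0],
    [19,-38,0,2,0],
    [19,-38,0,2,0],
    [19,-38,0,2,0],
    [19,-38,0,2,0],
    [19,-38,0,2,0],
    [19,-38,0,2,0],
    [19,-38,0,2,0],
    [19,-38,0,0,0],
    [19,-38,0,0,0],
    [19,-38,0,0,0],
    [19,-38,0,0,0],
    [19,-38,0,0,0],
    [19,-38,0,0,0],
    [10,-20,0,0,0],
    [0,0,0,0,0],
    [0,0,0,0,0],
  ],
)

```text
time_s: 2.52
ee_pos: [458.6, -23.1, 277.8]
ee_rot: [180.0, -0.1, 180.0]
force: [-0.3, -0.4, -0.5]
gripper_width: 91.2
```

```bash
cat > w.py <<'E'
import sys,pickle
from h import *
n=sys.argv[1];st=env.state();im=env.grab_frame('wrist')
cv2.imwrite(f'pics/{n}.png',im[:,:,::-1]);pickle.dump({k:np.array(v) for k,v in st.items()},open(f'pics/{n}.pkl','wb'))
print(st['time_s'],st['ee_pos'],st['ee_rot'])
E
python3 w.py w1
```

```text
2.525 [458.58151785 -23.07696065 277.77085802] [ 1.79960407e+02 -5.00362632e-02  1.79986810e+02]
```

View pics/w1.png

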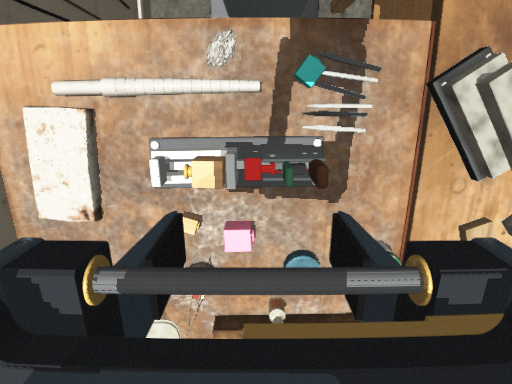

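>>> play_rows(
  increments=[
    [0,-15,-35,0,0],
    [0,-15,-40,0,0],
    [0,-10,-35,0,0],
    [0,0,0,0,0],
    [0,0,0,0,0],
  ],
)

```text
time_s: 3.2
ee_pos: [459.9, -63.0, 169.4]
ee_rot: [180.0, 0.1, -180.0]
force: [0.8, -0.3, 0.7]
gripper_width: 91.1
```

```bash
python3 w.py w2; python3 - <<'E'
import cv2
im=cv2.imread('pics/w2.png');cv2.imwrite('pics/w2z.png',cv2.resize(im[90:240,90:450],None,fx=2.2,fy=2.2,interpolation=cv2.INTER_CUBIC))
im=cv2.imread('pics/w1.png');cv2.imwrite('pics/w1z.png',cv2.resize(im[90:235,10:350],None,fx=2.3,fy=2.3,interpolation=cv2.INTER_CUBIC))
E
```

```text
3.2 [459.92558765 -63.01828643 169.35212922] [ 1.79997784e+02  1.30248475e-01 -1.79973525e+02]
```

View pics/w2z.png

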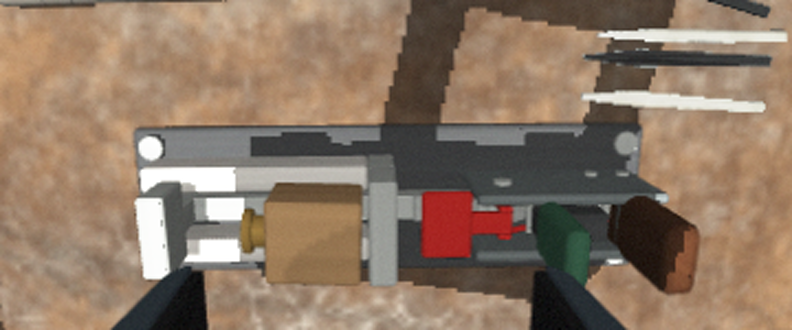

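View pics/w1z.png

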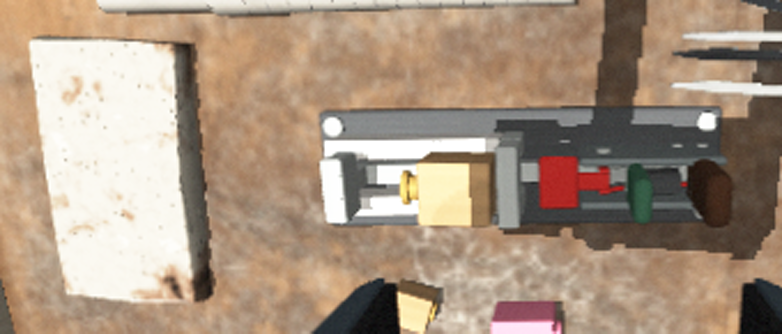

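```bash
python3 - <<'E'
import cv2
im=cv2.imread('pics/w2.png');cv2.imwrite('pics/w2a.png',cv2.resize(im[160:230,270:420],None,fx=5.3,fy=5.3,interpolation=cv2.INTER_NEAREST))
cv2.imwrite('pics/w2b.png',cv2.resize(im[140:230,145:285],None,fx=5.5,fy=5.5,interpolation=cv2.INTER_NEAREST))
E
```

```text
(no output)
```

View pics/w2a.png

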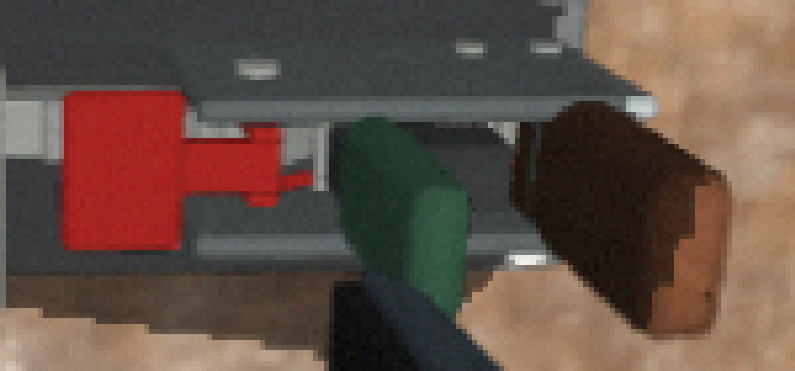

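View pics/w2b.png

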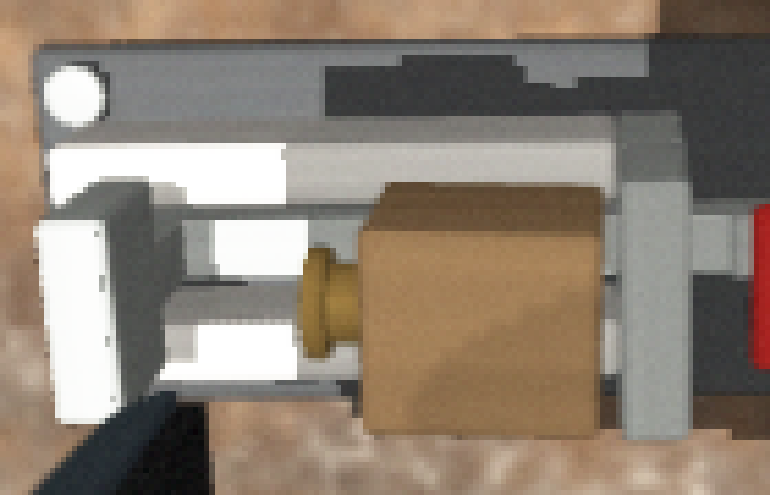

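```bash
python3 - <<'E'
from h import *
import pickle
W1=cam('wrist',pickle.load(open('pics/w1.pkl','rb')));W2=cam('wrist',pickle.load(open('pics/w2.pkl','rb')));S=cam('scene')
b=lambda u,v:(145+u/5.5-.4,140+v/5.5-.4)
a=lambda u,v:(270+u/5.3-.4,160+v/5.3-.4)
one=lambda u,v:(10+u/2.3-.3,90+v/2.3-.3)
sc=lambda u,v:(160+u/3.3-.3,160+v/3.1-.3)
for nm,f,pts,z in [('fixjaw',b,[(622,182),(622,438),(690,182),(692,438)],66),('block',b,[(361,230),(599,232),(599,433),(368,433)],70),('movjaw',b,[(37,222),(120,222),(120,422),(55,424)],68),
 ('trig',a,[(415,190),(415,290),(470,190),(465,300)],100),('handle',a,[(652,335),(712,335),(728,180),(660,180)],102),('tab',a,[(64,92),(184,92),(184,248),(64,250)],53),('bushflange',b,[(303,305)],52)]:
    P=onz(W2,[f(*p) for p in pts],z);print(nm);print(P.round(1),P.mean(0).round(1))
print('tile w1',onz(W1,[one(*p) for p in [(30,38),(188,42),(180,297),(68,295)]],20).round(1))
print('base edge w2',onz(W2,[b(40,42),(90+640/2.2,90+125/2.2)],10).round(1))
print('base edge w1',onz(W1,[one(321,112),one(718,105)],10).round(1))
print('tri block corners', tri([(W2,b(361,230)),(W1,one(418,165))]),tri([(W2,b(368,433)),(W1,one(418,225))]))
E
python3 - <<'E'
import cv2
im=cv2.imread('pics/w1.png')
cv2.imwrite('pics/w1b.png',cv2.resize(im[130:200,140:340],None,fx=4,fy=4,interpolation=cv2.INTER_NEAREST))
E
```

```text
fixjaw
[[440.1 -62.9  66. ]
 [484.6 -62.9  66. ]
 [440.1 -52.   66. ]
 [484.6 -51.1  66. ]] [462.3 -57.2  66. ]
block
[[ 447.  -104.9   70. ]
 [ 447.4  -66.6   70. ]
 [ 482.   -66.8   70. ]
 [ 482.1 -105.3   70. ]] [464.6 -85.9  70. ]
movjaw
[[ 446.2 -158.    68. ]
 [ 446.2 -144.4   68. ]
 [ 481.  -147.4   68. ]
 [ 481.4 -158.5   68. ]] [ 463.7 -152.1   68. ]
trig
[[450.5   8.6 100. ]
 [466.5  10.  100. ]
 [450.5  16.9 100. ]
 [468.2  17.9 100. ]] [458.9  13.4 100. ]
handle
[[473.3  46.9 102. ]
 [473.3  56.4 102. ]
 [448.3  55.2 102. ]
 [448.3  44.8 102. ]] [460.8  50.8 102. ]
tab
[[447.3 -40.4  53. ]
 [447.3 -19.2  53. ]
 [476.6 -17.9  53. ]
 [476.9 -39.7  53. ]] [462.  -29.3  53. ]
bushflange
[[ 465.4 -118.5   52. ]] [ 465.4 -118.5   52. ]
tile w1 [[ 379.7 -345.7   20. ]
 [ 384.  -247.9   20. ]
 [ 545.2 -278.3   20. ]
 [ 544.3 -355.3   20. ]]
base edge w2 [[ 425.6 -175.    10. ]
 [ 425.    68.1   10. ]]
base edge w1 [[ 426.9 -175.7   10. ]
 [ 423.2   67.6   10. ]]
tri block corners (array([ 451.27876006, -107.52675286,   54.90458709]), [0.285233545501885, 0.28523354550193014]) (array([ 480.29853566, -104.89180953,   75.06371487]), [0.48944353473762575, 0.4894435347376645])
```

View pics/w1b.png

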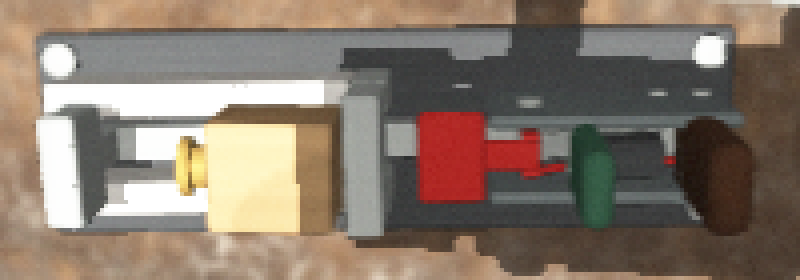

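```bash
python3 - <<'E'
from h import *
import pickle
W1=cam('wrist',pickle.load(open('pics/w1.pkl','rb')));W2=cam('wrist',pickle.load(open('pics/w2.pkl','rb')));S=cam('scene')
b=lambda u,v:(145+u/5.5-.4,140+v/5.5-.4)
a=lambda u,v:(270+u/5.3-.4,160+v/5.3-.4)
o=lambda u,v:(140+u/4-.4,130+v/4-.4)
sc=lambda u,v:(160+u/3.3-.3,160+v/3.1-.3)
for nm,x,y,s in [('blk',b(361,230),o(207,123),None),('blk',b(599,232),o(298,123),sc(277,170)),('blk',b(599,433),o(298,231),sc(333,186)),('blk',b(368,433),o(207,231),None),('fj',b(622,182),o(346,95),None),('fj',b(622,438),o(346,236),None),('tab',a(64,92),o(418,113),None),('tab',a(184,92),o(485,113),None),('tab',a(184,248),o(485,202),None)]:
    print(nm,[np.round(q,1) for q in tri([(W2,x),(W1,y)])])
I=[('trigtopfront',a(415,190),o(580,160)),]
t=[sc(*p) for p in [(620,275),(755,335),(632,553),(487,472)]]
print('tile scene',onz(S,t,20).round(1))
print('steel',onz(S,[sc(570,100),sc(670,95),sc(687,165),sc(592,170)],18).round(0))
E
```

```text
blk [array([ 448. , -105.4,   66.3]), array([0.1, 0.1])]
blk [array([434.6, -67.1, 125.1]), array([2.3, 2.3])]
blk [array([465.2, -68.3, 118.5]), array([3.4, 3.4])]
blk [array([ 479.6, -104.6,   76.9]), array([0.5, 0.5])]
fj [array([440.6, -62.6,  61.3]), array([0.7, 0.7])]
fj [array([484.5, -63. ,  66.2]), array([0.1, 0.1])]
tab [array([447.8, -40.2,  50.6]), array([0.1, 0.1])]
tab [array([448.1, -18.6,  49.3]), array([0.1, 0.1])]
tab [array([476. , -18.4,  55.1]), array([0.3, 0.3])]
tile scene [[ 543.2 -270.7   20. ]
 [ 542.5 -356.3   20. ]
 [ 376.1 -346.2   20. ]
 [ 381.1 -259.6   20. ]]
steel [[ 665. -185.   18.]
 [ 704. -242.   18.]
 [ 650. -274.   18.]
 [ 614. -223.   18.]]
```

>>> play_rows(
  increments=[
    [2,15,0,0,1],
    [0,20,0,0,1],
    [0,8,0,0,1],
    [0,0,-20,0,1],
    [0,0,-20,0,1],
    [0,0,-20,0,1],
    [0,0,-20,0,1],
    [0,0,-9,0,1],
    [0,0,0,0,1],
    [0,0,0,0,1],
    [0,0,0,0,1],
  ],
  newtons=20,
)

```text
time_s: 4.62
ee_pos: [461.6, -20.7, 79.7]
ee_rot: [-180.0, 0.1, 180.0]
force: [-0.6, 0.0, 0.6]
gripper_width: 0.3
```

```bash
cat > v.py <<'E'
import sys
from h import *
n=sys.argv[1]
s=env.grab_frame('scene');d=env.grab_frame('side')
a=cv2.resize(s[165:285,165:310],None,fx=4,fy=4,interpolation=cv2.INTER_CUBIC)
b=cv2.resize(d[165:285,255:325],None,fx=4,fy=4,interpolation=cv2.INTER_CUBIC)
cv2.imwrite(f'pics/{n}.png',np.hstack([a[:480],b[:480,:220]])[:,:,::-1]); cv2.imwrite(f'pics/{n}_s.png',s[:,:,::-1])
st=env.state();print(st['time_s'],st['ee_pos'],st['force'],st['gripper_width'])
E
python3 v.py v1
```

```text
4.725 [461.44615797 -20.68738051  79.47190955] [ 0.36643331 -0.38890798 -0.4928021 ] 0.26939659213234196
```

View pics/v1.png

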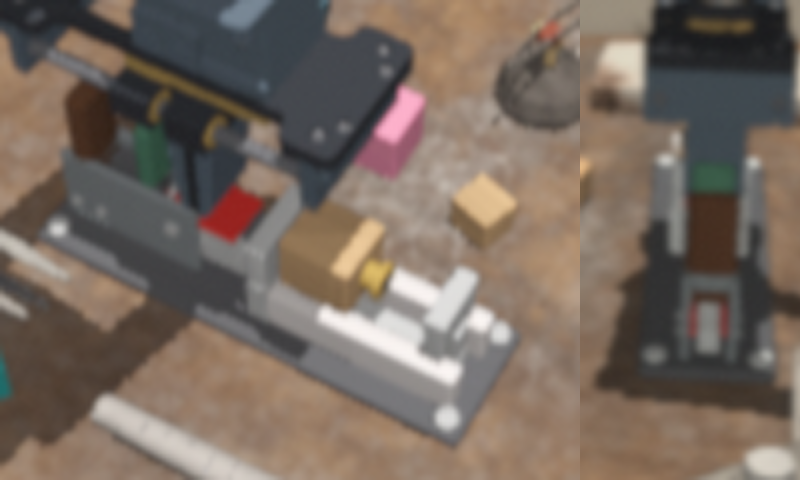

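>>> play_rows(
  increments=[
    [0,4,0,0,1],
    [0,4,0,0,1],
    [0,4,0,0,1],
    [0,2,0,0,1],
    [0,0,0,0,1],
  ],
)

```text
time_s: 5.35
ee_pos: [461.1, -6.5, 78.9]
ee_rot: [180.0, -0.0, -180.0]
force: [-0.5, 1.1, 0.5]
gripper_width: 0.6
```

>>> play_rows(
  increments=[
    [0,2,0,0,1],
    [0,0,0,0,1],
  ],
)

```text
time_s: 5.6
ee_pos: [461.1, -4.6, 79.0]
ee_rot: [180.0, -0.0, 180.0]
force: [0.7, 0.5, 0.4]
gripper_width: 0.3
```

>>> play_rows(
  increments=[
    [0,2,0,0,1],
    [0,0,0,0,1],
  ],
)

```text
time_s: 5.85
ee_pos: [461.1, -2.9, 79.0]
ee_rot: [-180.0, -0.0, -180.0]
force: [-0.1, -2.5, -0.1]
gripper_width: 0.3
```

>>> play_rows(
  increments=[
    [0,2,0,0,1],
    [0,0,0,0,1],
  ],
)

```text
time_s: 6.1
ee_pos: [461.1, -1.3, 79.0]
ee_rot: [-179.9, -0.0, -180.0]
force: [1.0, -4.3, -0.1]
gripper_width: 0.1
```

>>> play_rows(
  increments=[
    [0,3,0,0,1],
    [0,3,0,0,1],
    [0,2,0,0,1],
    [0,2,0,0,1],
    [0,1,0,0,1],
    [0,0,0,0,1],
  ],
)

```text
time_s: 6.85
ee_pos: [461.0, 9.7, 79.0]
ee_rot: [-179.9, -0.0, -180.0]
force: [0.1, -5.6, -0.3]
gripper_width: 0.3
```

```bash
python3 v.py v2
```

```text
6.95 [461.02928314   9.65388989  78.96635319] [ 0.15371261 -5.75668408 -0.5144972 ] 0.4414718941219393
```

View pics/v2.png

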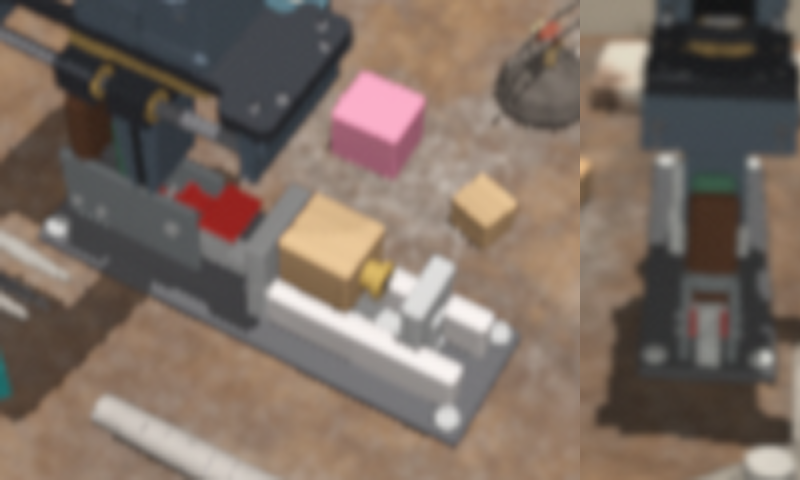

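>>> play_rows(
  increments=[
    [0,-7,0,0,1],
    [0,-7,0,0,1],
    [0,-6,0,0,1],
    [0,0,0,0,1],
    [0,0,0,0,1],
    [0,4,0,0,1],
    [0,4,0,0,1],
    [0,3,0,0,1],
    [0,3,0,0,1],
    [0,3,0,0,1],
    [0,2,0,0,1],
    [0,2,0,0,1],
    [0,0,0,0,1],
  ],
)

```text
time_s: 8.57
ee_pos: [461.0, 10.7, 79.0]
ee_rot: [-179.9, -0.0, -179.9]
force: [0.3, -6.4, 0.9]
gripper_width: 0.3
```

```bash
python3 v.py v3
```

```text
8.675 [460.99426616  10.69658293  78.99230265] [-1.19586137 -5.08995972 -0.71615926] 0.2286044176281822
```

View pics/v3.png

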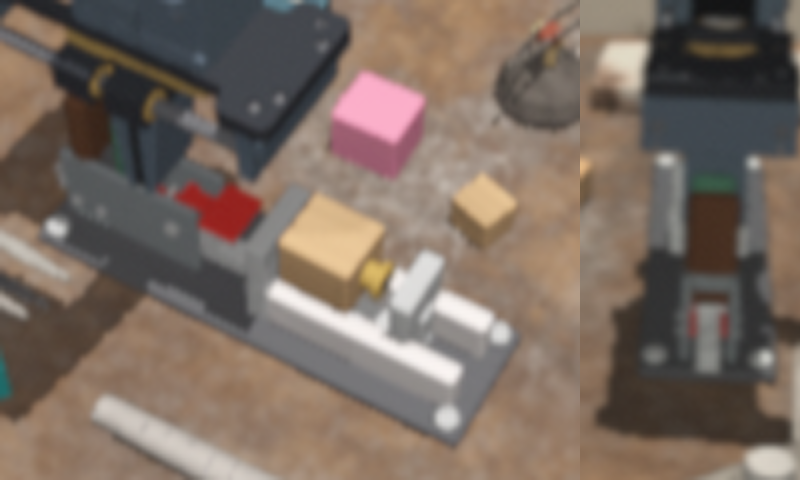

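>>> play_rows(
  increments=[
    [0,-7,0,0,1],
    [0,-7,0,0,1],
    [0,-7,0,0,1],
    [0,0,0,0,1],
    [0,0,0,0,1],
    [0,4,0,0,1],
    [0,4,0,0,1],
    [0,3,0,0,1],
    [0,3,0,0,1],
    [0,3,0,0,1],
    [0,2,0,0,1],
    [0,2,0,0,1],
    [0,0,0,0,1],
  ],
)

```text
time_s: 10.3
ee_pos: [461.0, 10.7, 79.0]
ee_rot: [-179.9, -0.0, -179.9]
force: [-1.0, -4.7, -0.5]
gripper_width: 0.3
```

```bash
python3 v.py v4
```

```text
10.4 [460.97253873  10.6668953   78.97408213] [-0.02273233 -5.67270246  1.15427515] 0.6393273933509319
```

View pics/v4.png

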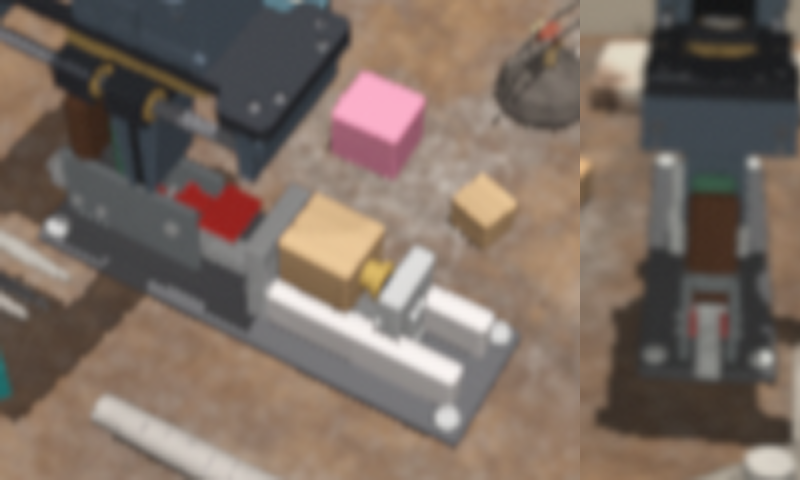

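```bash
python3 - <<'E'
import cv2,numpy as np
L=[]
for n in ('v1','v2','v3','v4'):
    im=cv2.imread(f'pics/{n}_s.png');L.append(cv2.resize(im[222:262,245:295],None,fx=8,fy=7,interpolation=cv2.INTER_NEAREST))
cv2.imwrite('pics/cmp.png',np.vstack([np.hstack(L[:2]),np.hstack(L[2:])]))
E
```

```text
(no output)
```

View pics/cmp.png

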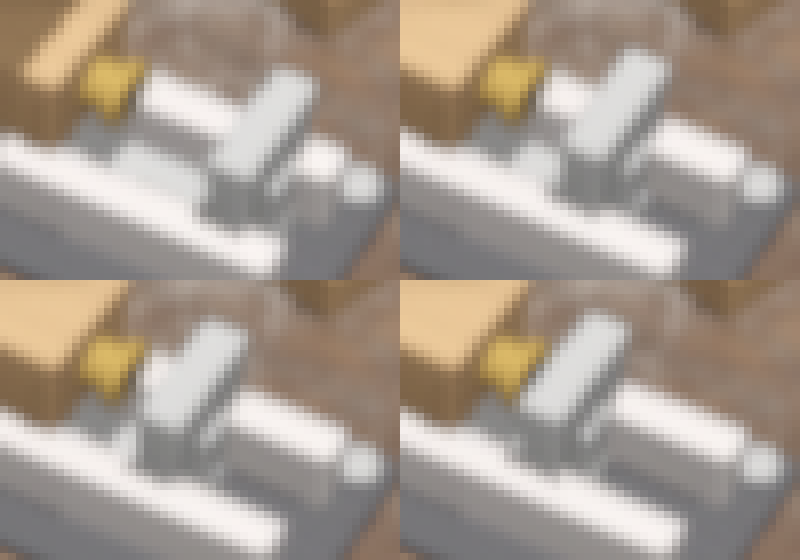

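>>> play_rows(
  increments=[
    [0,1,0,0,1],
    [0,0.5,0,0,1],
    [0,0,0,0,1],
  ],
)

```text
time_s: 10.78
ee_pos: [460.9, 12.1, 79.0]
ee_rot: [-179.9, -0.0, -179.9]
force: [0.2, -6.9, 1.3]
gripper_width: 0.6
```

```bash
python3 v.py v5 ; python3 - <<'E'
from h import *
S=cam('scene');print(proj(S,[[446,-145,68],[446,-135,68],[446,-125,68]]))
E
```

```text
10.875 [460.97316936  12.02517413  78.97903137] [-1.12657905 -6.85307432  0.58289649] 0.5058779212841298
[[269.82874985 243.54305583]
 [265.15200841 241.25014178]
 [260.51051484 238.97409972]]
```

>>> play_rows(
  increments=[
    [0,-7,0,0,1],
    [0,-7,0,0,1],
    [0,-9,0,0,1],
    [0,0,0,0,1],
    [0,0,0,0,1],
    [0,4,0,0,1],
    [0,4,0,0,1],
    [0,3,0,0,1],
    [0,3,0,0,1],
    [0,3,0,0,1],
    [0,2,0,0,1],
    [0,0,0,0,1],
  ],
)

```text
time_s: 12.38
ee_pos: [461.0, 8.0, 79.0]
ee_rot: [-179.9, -0.0, -179.9]
force: [0.0, -5.2, 0.4]
gripper_width: 0.7
```

>>> play_rows(
  increments=[
    [0,2,0,0,1],
    [0,1,0,0,1],
    [0,0.5,0,0,1],
    [0,0,0,0,1],
  ],
)

```text
time_s: 12.88
ee_pos: [461.0, 10.5, 79.0]
ee_rot: [-179.8, -0.0, -179.9]
force: [-0.5, -10.3, 1.7]
gripper_width: 0.5
```

```bash
python3 v.py v6
```

```text
12.975 [460.97860827  10.49247703  79.03230917] [ -0.62938456 -11.48243665  -0.2098379 ] 0.4457370184205829
```

View pics/v6.png

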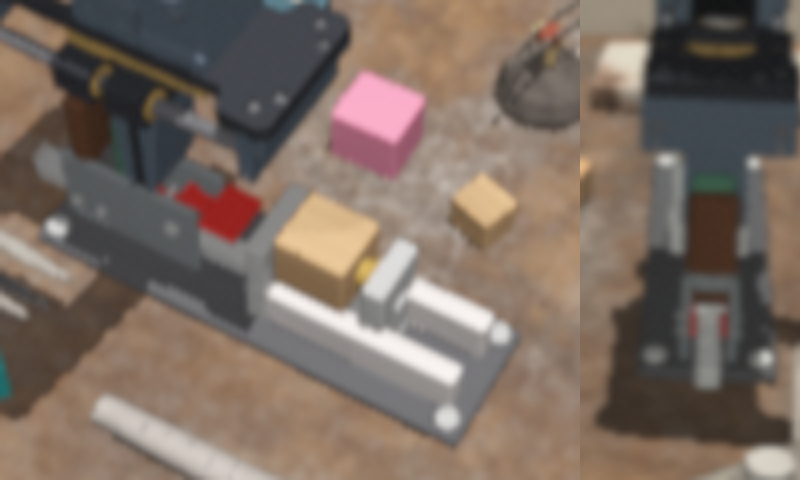

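>>> play_rows(
  increments=[
    [0,0.7,0,0,1],
    [0,0.6,0,0,1],
    [0,0,0,0,1],
  ],
)

```text
time_s: 13.35
ee_pos: [461.0, 11.8, 79.0]
ee_rot: [-179.8, -0.0, -179.9]
force: [-0.1, -11.1, 0.4]
gripper_width: 0.7
```

>>> play_rows(
  increments=[
    [0,-8,0,0,1],
    [0,-8,0,0,1],
    [0,-7,0,0,1],
    [0,0,0,0,1],
    [0,0,0,0,1],
    [0,4,0,0,1],
    [0,4,0,0,1],
    [0,2,0,0,1],
    [0,0,0,0,1],
  ],
)

```text
time_s: 14.48
ee_pos: [461.1, 0.1, 79.0]
ee_rot: [-179.9, -0.0, -179.9]
force: [-0.5, -5.5, 0.3]
gripper_width: 0.5
```

>>> play_rows(
  increments=[
    [0,1,0,0,1],
    [0,1,0,0,1],
    [0,0,0,0,1],
  ],
)

```text
time_s: 14.85
ee_pos: [461.1, 1.5, 79.0]
ee_rot: [-179.9, -0.0, -179.9]
force: [0.3, -7.3, 0.2]
gripper_width: 0.7
```

>>> play_rows(
  increments=[
    [0,1,0,0,1],
    [0,1,0,0,1],
    [0,0,0,0,1],
  ],
)

```text
time_s: 15.22
ee_pos: [461.1, 2.8, 79.0]
ee_rot: [-179.8, -0.0, -179.9]
force: [-0.8, -10.6, 0.1]
gripper_width: 0.1
```

>>> play_rows(
  increments=[
    [0,1,0,0,1],
    [0,0,0,0,1],
  ],
)

```text
time_s: 15.48
ee_pos: [461.1, 3.7, 79.0]
ee_rot: [-179.8, -0.0, -179.9]
force: [-0.1, -10.9, 1.1]
gripper_width: 0.4
```

>>> play_rows(
  increments=[
    [0,1,0,0,1],
    [0,0,0,0,1],
  ],
)

```text
time_s: 15.72
ee_pos: [461.1, 4.7, 79.0]
ee_rot: [-179.8, -0.0, -179.9]
force: [-0.2, -12.1, 0.9]
gripper_width: 0.5
```

>>> play_rows(
  increments=[
    [0,1,0,0,1],
    [0,0,0,0,1],
  ],
)

```text
time_s: 15.98
ee_pos: [461.1, 5.8, 79.0]
ee_rot: [-179.8, -0.0, -179.9]
force: [-0.6, -9.8, 0.4]
gripper_width: 0.7
```

```bash
python3 v.py v7
```

```text
16.075 [461.03627174   5.74942583  79.02200578] [-1.00871469e-03 -1.14660395e+01  9.72264075e-01] 0.07356272551339416
```

View pics/v7.png

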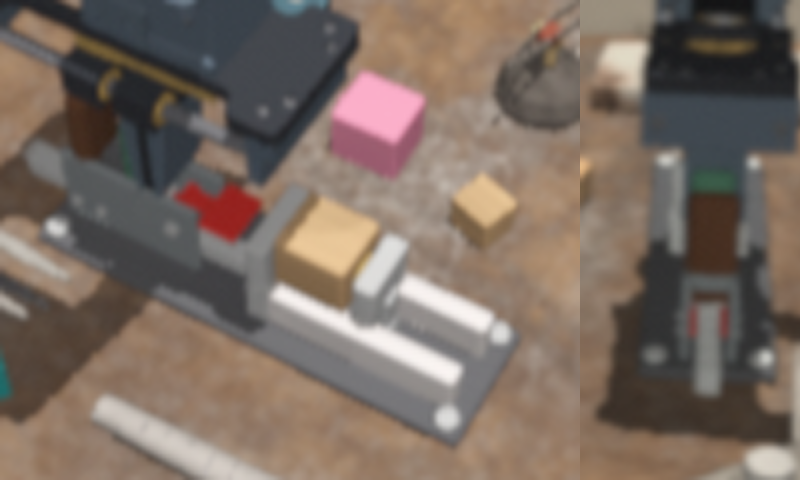

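>>> play_rows(
  increments=[
    [0,1,0,0,1],
    [0,0,0,0,1],
  ],
)

```text
time_s: 16.32
ee_pos: [461.0, 6.7, 79.0]
ee_rot: [-179.8, -0.0, -179.9]
force: [-1.3, -11.2, -0.3]
gripper_width: 0.0
```

>>> play_rows(
  increments=[
    [0,0.7,0,0,1],
    [0,0,0,0,1],
  ],
)

```text
time_s: 16.58
ee_pos: [461.1, 6.9, 79.1]
ee_rot: [-179.7, -0.0, -179.9]
force: [-0.7, -13.6, 0.9]
gripper_width: 0.4
```

>>> play_rows(
  increments=[
    [0,0.7,0,0,1],
    [0,0,0,0,1],
  ],
)

```text
time_s: 16.82
ee_pos: [461.0, 7.5, 79.1]
ee_rot: [-179.7, -0.0, -179.9]
force: [-0.6, -12.8, 1.3]
gripper_width: 0.7
```

>>> play_rows(
  increments=[
    [0,0.7,0,0,1],
    [0,0,0,0,1],
  ],
)

```text
time_s: 17.08
ee_pos: [461.0, 7.7, 79.1]
ee_rot: [-179.6, -0.0, -179.8]
force: [-0.0, -15.6, 0.5]
gripper_width: 0.1
```

>>> play_rows(
  increments=[
    [0,0.5,0,0,1],
    [0,0.5,0,0,1],
    [0,0,0,0,1],
  ],
)

```text
time_s: 17.45
ee_pos: [461.1, 7.9, 79.1]
ee_rot: [-179.6, -0.0, -179.8]
force: [-1.0, -19.8, 0.5]
gripper_width: 0.3
```

>>> play_rows(
  increments=[
    [0,0.5,0,0,1],
    [0,0.2,0,0,1],
    [0,0,0,0,1],
  ],
)

```text
time_s: 17.82
ee_pos: [461.1, 8.1, 79.1]
ee_rot: [-179.5, -0.0, -179.8]
force: [-1.2, -22.1, 1.5]
gripper_width: 0.8
```

>>> play_rows(
  increments=[
    [0,0.2,0,0,1],
    [0,0,0,0,1],
    [0,0,0,0,1],
    [0,0,0,0,1],
  ],
)

```text
time_s: 18.32
ee_pos: [461.0, 8.1, 79.1]
ee_rot: [-179.5, -0.0, -179.8]
force: [0.3, -23.4, 1.3]
gripper_width: 0.3
```

```bash
python3 v.py v8
```

```text
18.425 [461.06604699   8.12793967  79.10915238] [ -1.02815575 -22.31891822   2.03311415] 0.5235997905873689
```

View pics/v8.png

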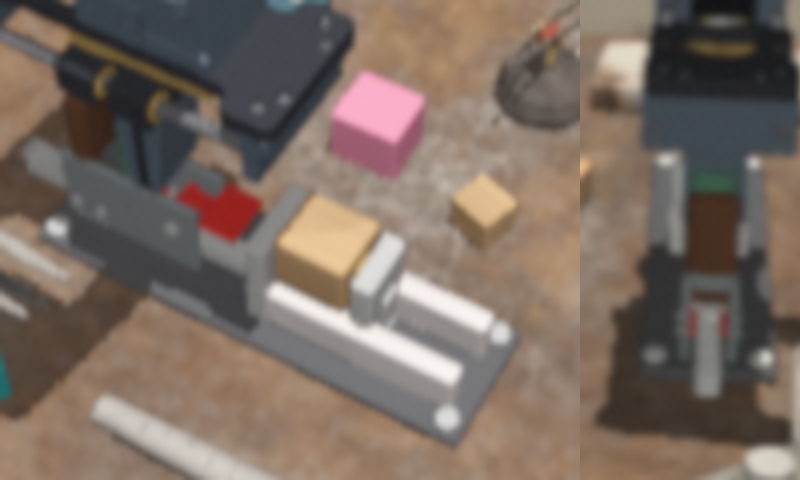

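>>> play_rows(
  increments=[
    [0,-8,0,0,1],
    [0,-12,0,0,1],
    [0.5,-12,0,0,1],
    [0.4,-12,0,0,1],
    [0,0,0,0,1],
    [0,0,-6,0,1],
    [0,0,-4,0,1],
    [0,0,0,0,1],
  ],
)

```text
time_s: 19.42
ee_pos: [461.6, -31.0, 68.5]
ee_rot: [180.0, -0.1, -180.0]
force: [-0.4, -0.3, -0.4]
gripper_width: 0.2
```

>>> play_rows(
  increments=[
    [0,0,-3,0,1],
    [0,0,-3,0,1],
    [0,0,0,0,1],
  ],
)

```text
time_s: 19.8
ee_pos: [462.4, -32.4, 63.5]
ee_rot: [-179.9, 0.1, -179.9]
force: [-1.0, -3.9, 7.0]
gripper_width: 0.8
```

```bash
python3 v.py v9
```

```text
19.9 [462.44679282 -32.34779101  63.63564579] [-1.13580709 -4.90769888  6.76846638] 0.5300372700306564
```

View pics/v9.png

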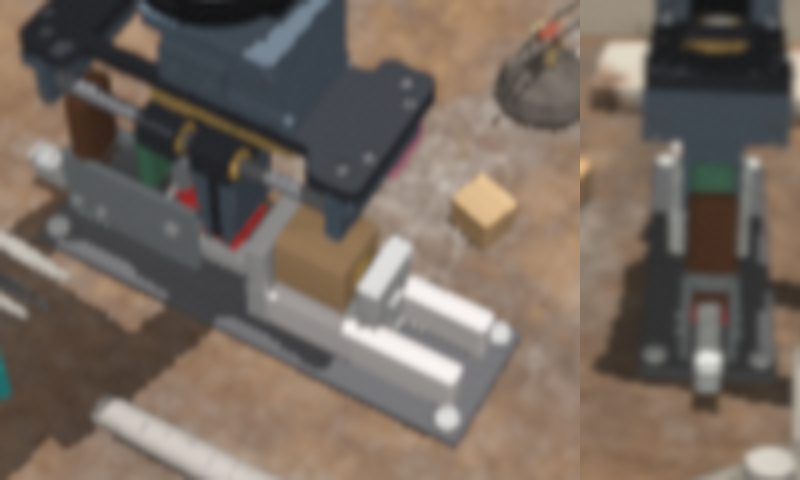

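>>> play_rows(
  increments=[
    [0,0,-2,0,1],
    [0,0,-2,0,1],
    [0,0,0,0,1],
  ],
)

```text
time_s: 20.27
ee_pos: [462.6, -33.2, 59.6]
ee_rot: [-179.8, 0.1, -179.9]
force: [-1.4, -9.3, 6.2]
gripper_width: 0.4
```

>>> play_rows(
  increments=[
    [0,0,-2,0,1],
    [0,0,-1,0,1],
    [0,0,0,0,1],
  ],
)

```text
time_s: 20.65
ee_pos: [462.7, -33.8, 56.7]
ee_rot: [-179.7, 0.1, -179.9]
force: [-1.0, -11.9, 6.1]
gripper_width: 0.3
```

```bash
python3 v.py v10
```

```text
20.75 [462.65408034 -33.78982226  56.73608738] [ -0.55669439 -10.66720508   5.97674477] 0.5218155998312631
```

View pics/v10.png

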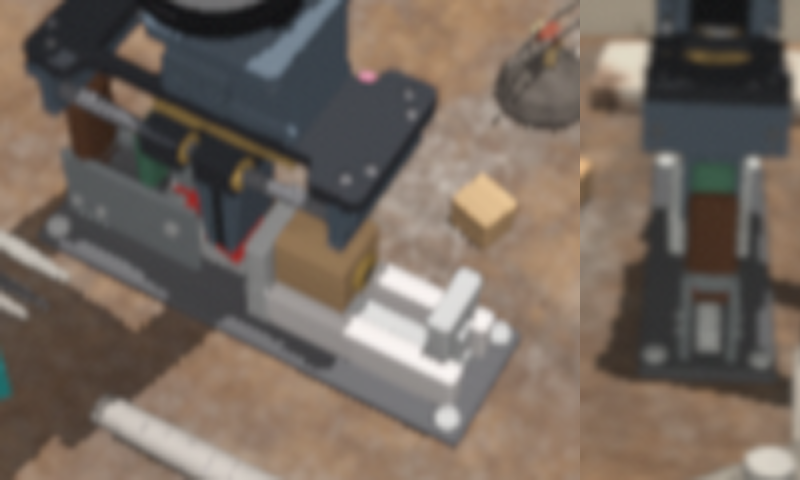

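>>> play_rows(
  increments=[
    [0,0,0,0,1],
    [0,0,0,0,1],
    [0,1,6,0,1],
    [0,0,10,0,1],
    [0,0,20,0,1],
    [0,0,40,0,0.5],
    [0,0,40,0,0.5],
    [0,0,0,0,0.5],
  ],
)

```text
time_s: 21.75
ee_pos: [464.0, -30.2, 175.0]
ee_rot: [-180.0, 0.4, 180.0]
force: [-0.0, -0.3, 0.2]
gripper_width: 27.5
```

```bash
python3 - <<'E'
from h import *
print(env.state()['qpos'])
E
python3 v.py v11
```

```text
[-5.16360059e+00  1.07672051e+01  1.08367092e+02  4.20239137e-02
  6.04582681e+01 -9.51706106e+01]
21.85 [461.62697964 -30.05516062 171.90113764] [ 0.93395832 -0.48423383 -0.46730266] 35.7594760664157
```

View pics/v11.png

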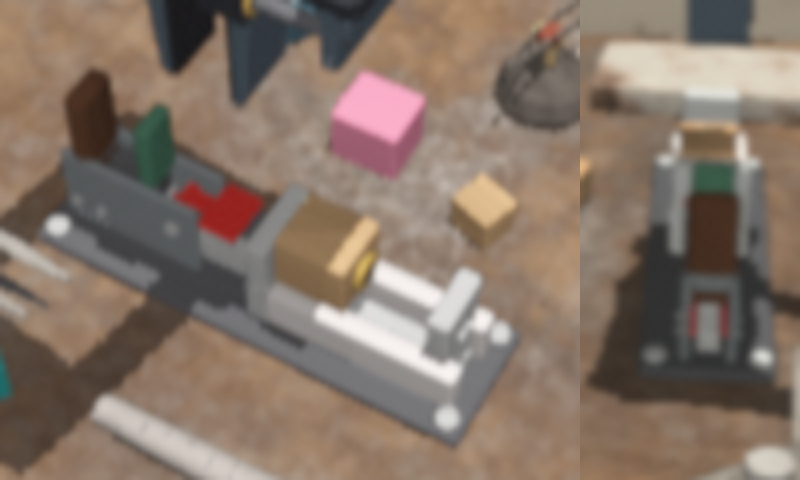

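>>> play_rows(
  increments=[
    [0,-6,10,-10,0],
    [0,-6,10,-10,0],
    [0,-6,10,-10,0],
    [0,-6,0,-10,0],
    [0,-6,0,-10,0],
    [0,-6,0,-10,0],
    [0,-6,0,-10,0],
    [0,-6,0,-10,0],
    [0,-6,0,-10,0],
    [0,-6,0,0,0],
    [0,0,0,0,0],
    [0,0,0,0,0],
  ],
)

```text
time_s: 23.35
ee_pos: [461.8, -90.2, 201.6]
ee_rot: [-180.0, -0.0, 90.0]
force: [0.5, -1.0, 0.5]
gripper_width: 91.1
```

```bash
python3 w.py w3;python3 - <<'E'
import cv2
im=cv2.imread('pics/w3.png');cv2.imwrite('pics/w3b.png',cv2.resize(im[70:250,180:330],None,fx=4,fy=3.3*4/3.3,interpolation=cv2.INTER_NEAREST)[:600])
E
```

```text
23.35 [461.80937326 -90.21557007 201.62917832] [-1.79962800e+02 -1.97818709e-02  9.00485964e+01]
```

View pics/w3.png

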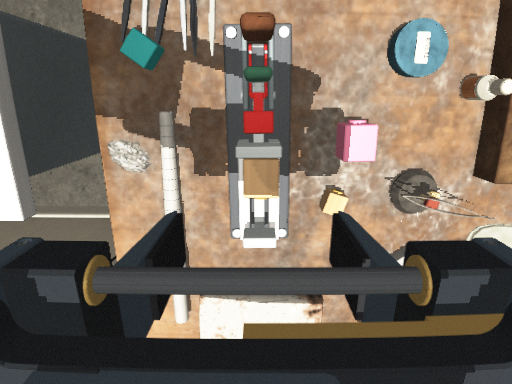

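View pics/w3b.png

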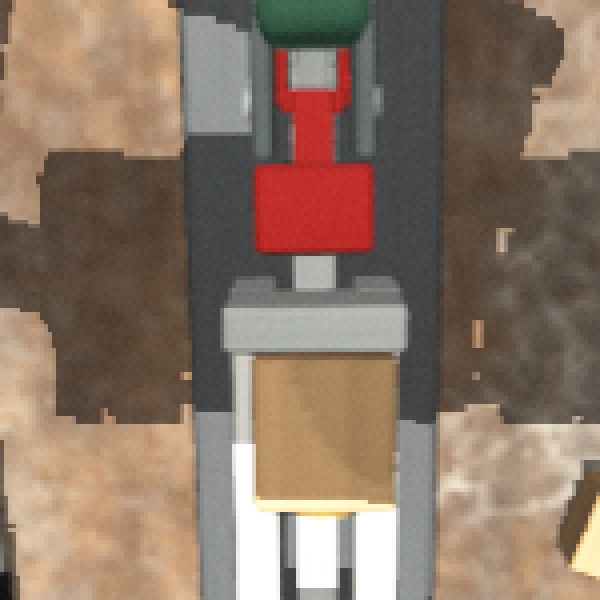

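```bash
python3 - <<'E'
from h import *
import pickle
W=cam('wrist',pickle.load(open('pics/w3.pkl','rb')))
f=lambda u,v:(180+u/4-.4,70+v/4-.4)
P=onz(W,[f(252,355),f(398,355),f(398,502),f(256,502)],70);print(P.round(1),P.mean(0))
print(onz(W,[f(222,310),f(407,310),f(222,352),f(407,352)],66).round(1))
E
```

```text
[[ 447.3  -63.1   70. ]
 [ 482.8  -63.1   70. ]
 [ 483.6 -100.5   70. ]
 [ 447.8 -100.5   70. ]] [465.39580952 -81.80852536  70.        ]
[[440.  -52.7  66. ]
 [485.1 -52.7  66. ]
 [439.8 -63.1  66. ]
 [485.3 -63.1  66. ]]
```

>>> play_rows(
  increments=[
    [3,5.5,-30,0,0],
    [0,0,-40,0,0],
    [0,0,-30,0,0],
    [0,0,-25,0,0],
    [0,0,-12,0,0],
    [0,0,-9,0,0],
    [0,0,0,0,0],
    [0,0,0,0,0.3],
    [0,0,0,0,0.6],
    [0,0,0,0,1],
    [0,0,0,0,1],
    [0,0,0,0,1],
    [0,0,0,0,1],
  ],
  newtons=15,
)

```text
time_s: 25.02
ee_pos: [465.0, -84.9, 56.0]
ee_rot: [180.0, 0.0, 90.0]
force: [-1.2, 1.0, 0.5]
gripper_width: 36.0
```

```bash
python3 v.py v12
```

```text
25.125 [465.01579516 -84.87040167  55.97927356] [0.61788001 0.81466317 1.22642597] 35.98011729294564
```

View pics/v12.png

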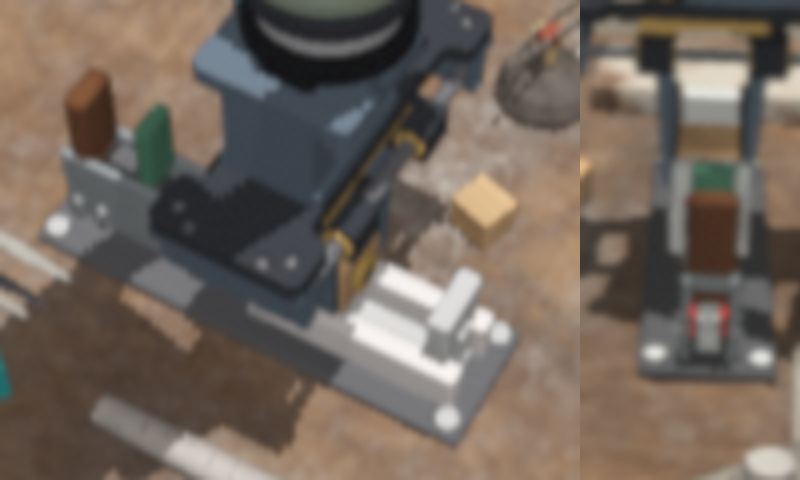

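>>> play_rows(
  increments=[
    [0,-0.5,6,0,1],
    [0,-0.5,12,0,1],
    [0,0,30,0,1],
    [0,0,36,0,1],
    [0,-15,10,0,1],
    [0,-35,0,0,1],
    [0,-40,0,0,1],
    [-1,-40,0,0,1],
    [-1,-40,0,0,1],
    [-1,-35,0,0,1],
    [-1,-19,0,0,1],
    [0,0,-30,0,1],
    [0,0,-30,0,1],
    [0,0,-20,0,1],
    [0,0,-10,0,1],
    [0,0,0,0,1],
    [0,0,0,0,1],
  ],
)

```text
time_s: 27.25
ee_pos: [461.5, -310.2, 60.8]
ee_rot: [179.9, 0.1, 90.0]
force: [0.3, -0.0, -1.9]
gripper_width: 36.0
```

```bash
python3 v.py v13
```

```text
27.35 [ 461.54722992 -310.17752652   60.90796382] [ 0.86495419  1.00112651 -1.1994179 ] 36.33299225150139
```

View pics/v13_s.png

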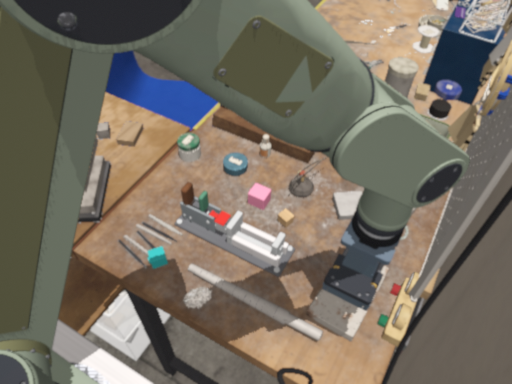

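>>> play_rows(
  increments=[
    [0,0,-8,0,1],
    [0,0,-6,0,1],
    [0,0,-2,0,1],
    [0,0,0,0,1],
  ],
)

```text
time_s: 27.85
ee_pos: [460.9, -309.8, 43.7]
ee_rot: [-180.0, -0.0, 90.0]
force: [0.6, -0.0, -0.4]
gripper_width: 35.7
```

>>> play_rows(
  increments=[
    [0,0,-1,0,1],
    [0,0,-1,0,1],
    [0,0,0,0,1],
  ],
)

```text
time_s: 28.22
ee_pos: [461.1, -309.9, 42.1]
ee_rot: [180.0, 0.0, 90.0]
force: [0.7, -0.0, -1.2]
gripper_width: 35.9
```

>>> play_rows(
  increments=[
    [0,0,-0.7,0,1],
    [0,0,0,0,1],
  ],
)

```text
time_s: 28.48
ee_pos: [461.1, -309.9, 42.0]
ee_rot: [180.0, 0.0, 90.0]
force: [-0.5, 1.6, 5.6]
gripper_width: 36.1
```

>>> play_rows(
  increments=[
    [0,0,0.5,0,0.55],
    [0,0,0,0,0.45],
    [0,0,0,0,0.3],
    [0,0,0,0,0.2],
    [0,0,0,0,0.2],
    [0,0,15,0,0.2],
    [0,0,30,0,0.2],
    [0,0,40,0,0],
    [0,0,40,0,0],
    [0,0,30,0,0],
    [0,10,0,0,0],
    [0,0,0,0,0],
    [0,0,0,0,0],
  ],
)

```text
time_s: 30.1
ee_pos: [460.4, -299.3, 195.5]
ee_rot: [-179.9, -0.1, 90.0]
force: [-0.6, 0.4, -1.3]
gripper_width: 91.3
```

```bash
python3 w.py w4; python3 v.py v14
```

```text
30.1 [ 460.35971404 -299.26807319  195.52042883] [-1.79877240e+02 -7.84423119e-02  9.00018649e+01]
30.25 [ 460.7046748  -299.69500653  195.79629931] [ 0.30306916 -0.50166926 -0.05059739] 90.98883698214625
```

View pics/w4.png

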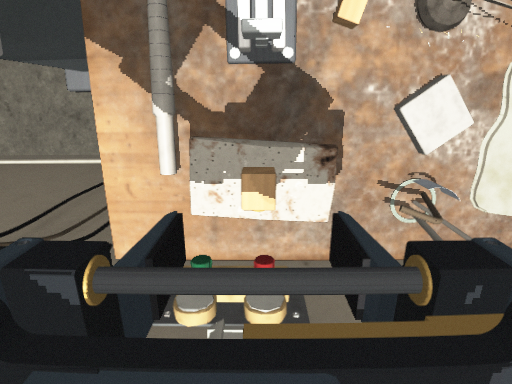

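View pics/v14.png

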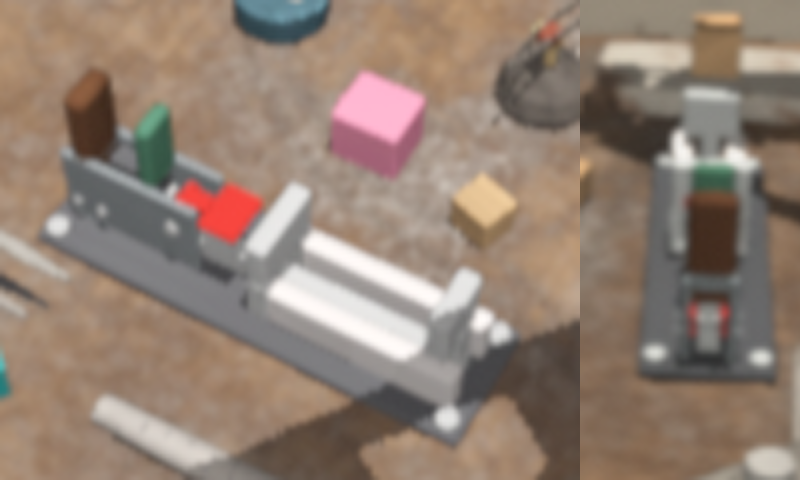

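View pics/v14_s.png

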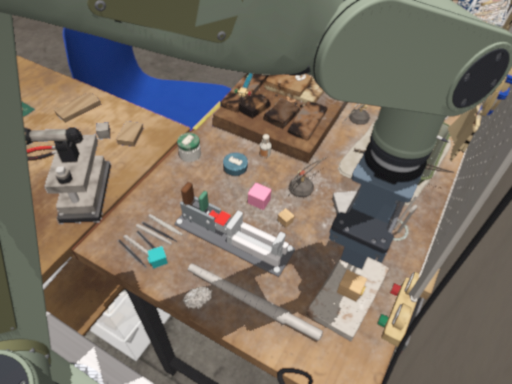

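```bash
python3 - <<'E'
from h import *
import pickle
W=cam('wrist',pickle.load(open('pics/w4.pkl','rb')))
P=onz(W,[(241,170),(276,168),(277,211),(243,211)],56);B=P.mean(0);print(P.round(1),B)
T=onz(W,[(191,139),(341,141),(333,221),(191,215)],20);print(T.round(1),T.mean(0))
env.job_done()
E
```

```text
[[ 443.5 -285.4   56. ]
 [ 478.8 -283.3   56. ]
 [ 480.7 -329.4   56. ]
 [ 444.9 -329.5   56. ]] [ 461.98715758 -306.89277006   56.        ]
[[ 386.8 -258.4   20. ]
 [ 552.4 -260.5   20. ]
 [ 550.3 -355.6   20. ]
 [ 381.2 -348.    20. ]] [ 467.66635964 -305.65583891   20.        ]
the job is handed in; nothing more can be done
```

I pressed the bush home, sprang the jaw open, set the block upright on the tile and handed the job in at about 30 s of the 69 s allowed. No verdict was reported.

- **Pressing:** It took five strokes on the trigger with the closed fingers. The last push held about 22 to 23 N on the trigger, so roughly 17 N on the bush. That value is worked out from the wrist force less the springs' 5 to 6 N, not measured directly. The bush slid in at a steady force of about 11 N on the trigger, which then rose sharply once it was home.
- **Release:** I held the tab down until the scene picture showed the jaw back at its open position. A sideways force of about 11 N built up on the fingers while pressing; I think it came from rubbing on the tab or the head.
- **Placing:** I lifted the block by its sides (36 mm opening) and lowered it onto the tile, with contact at about the height expected for the tile's top. The last wrist picture puts the block's centre about 6 mm along and 1 mm across from the tile's middle.
- **Last checks:** The final pictures showed the block upright, jaw open, trigger and tab at rest. The flange looked flush in the pictures taken just before the lift, and the steel block, glue bottle and blue tin looked unmoved. The fingers were clear at about z 195 mm.
- **Disagreements:** Two corner height checks on the block were off because I had taken a shadow edge for a block edge. The tile corners from the scene and wrist cameras differed by up to about 12 mm, and the tile centre by about 7 mm in x. The final wrist corner picks make the block about 45 mm long where it should be 40. All of these are well inside the placing tolerance.

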